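Release the ratchet and lower the press lever

TASK

On the small bench press, press the pawl's thumb tab all the way down so that the pawl lets go of the ratchet teeth, and then push the raised lever down by its crossbar handle to its lowest stop, so that the press plate sits in the perforated strainer. Only touch and push: do not take the tab or the crossbar between the fingers, do not force the lever past the engaged pawl, and leave the pawl pressed. Leave the two dropper bottles and the cup of wooden sticks standing where they are.

Things in the scene. Friction and masses are not known exactly. Their poses are not given: they have to be found in the camera images.
- press: Grey bench press fixed to the table. Origin on the table under the lever's hinge. z up; y points level from the hinge to the lever's handle end; x along the hinge axis, to the open side with the toothed wheel. Base x -75..75, y -110..150, 16 mm high. Column x -54..-26, y -85..30, 215 mm high. Steel strainer, 90 mm across, 81 mm high, at y 70; a plate on a rod above it follows the lever.
- hinge (a point): Point on the lever's hinge axis, 160 mm above the table, at the press's x = 0. The axis runs along the press's x.
- handle_mid (a point): Middle of the lever's handle: black level crossbar, 26 mm diameter, 100 mm long, along the press's x at press x = 0, at the end of a 16 mm steel rod. Its centre line is 190 mm from the hinge axis. It moves with the lever on an arc in the press's y-z plane, from about 290 mm high (raised) to about 150 mm (lowest).
- lever (a joint): Lever angle, rad: 0 raised (rod 0.75 rad above level, towards the press's +y), growing downwards, 0.80 at the lowest stop (rod 0.05 rad below level). Starts at 0 to 0.05. Stiff hinge, stays where left; 4 to 10 N on the handle moves it. With the pawl engaged a tooth stops it at about 0.085. The toothed wheel (116 mm) at the hinge turns with it.
- pawl_tab (a point): Centre of the upper face of the pawl's thumb tab: plain steel plate 36 (press x) x 40 (y) x 6 mm, level while the pawl is engaged, then 229 mm above the table and 125 mm from the hinge towards the press's -y (away from the handle). Moves with the pawl.
- pawl (a joint): Pawl angle, rad: 0 engaged (nose in the teeth, tab up); pressing the tab down lifts the nose, clear of the teeth above about 0.15; 0.35 is the tab's lower stop (centre about 20 mm lower, sloping down away from the pivot). Pivot along the press's x at press y -70, z 206 mm. Stiff: it stays where left; 2 to 3 N on the tab moves it.
- bottle_a: Loose amber dropper bottle with paper band, black collar and orange bulb; 33 mm diameter, 110 mm high. Origin under its centre. To be left alone.
- bottle_b: The same but smaller: 28 mm diameter, 93 mm high. Origin under its centre. To be left alone.
- stick_cup: Loose white cup full of wooden sticks, 52 mm diameter, 55 mm high (82 mm with the sticks). Origin under its centre. To be left alone.

How it is judged:
By the outcome, as a careful person would: the job done as asked, in the order asked, and still so for the second after the job is handed in, with the robot touching nothing.
It also fails if it takes over 48 s, if anything falls off the work surface, if the arm or the gripper's body presses on something with over 40 N, if the wrist force passes 120 N, or if a joint passes its speed limit or range.

ROBOT

A 7-joint arm with a two-finger parallel gripper is mounted at the origin on the work surface. World frame = base frame: x ahead of the robot, y to its left, z up, the work surface at z = 0. Lengths are in mm, angles in rad, forces in N, time in s.
With the tool pointing down it reaches from about 425 to 875 mm from the base axis. Payload 8.4 kg.
Tool frame: the origin (TCP) lies at the centre of the arm's flange, where the gripper is bolted on; the fingertips stand 182 mm ahead of it and the grasp point (between the pads) lies 164 mm ahead of it (tcp_to_grasp is the z of the grasp point in the tool frame, in mm); z points along the fingers, y is the line along which they close (so a half turn about z gives the same grasp; the last joint's range is limited). The gripper opens to 87 mm and grips with 3 to 60 N. Pads are 19 mm wide; open, the fingers measure 117 mm over their backs; the gripper's body (75 mm by 190 mm) begins 51 mm behind the grasp point.
Start: joints at [1.026, 0.333, 0.04, 1.465, -0.013, 1.343, -0.059], TCP at [280.244, -586.461, 404.746] pointing down, gripper open.
Joint ranges: [-2.58, 2.58], [-0.38, 2.09], [-1.3, 1.39], [0.25, 2.4], [-1.5, 4.64], [0.08, 2.09], [-2.65, 2.65]. Speed limits (rad/s): [2.22, 2.22, 2.79, 2.79, 3.14, 3.14, 3.14].

INTERFACE

Orientations are given as a 3x3 rotation matrix whose columns are the frame's x, y, z axes.
In Python, from workcell import sense, camera, hand_in, tcp_to_grasp gives the robot as it stands. The module is installed in compiled form; this text tells all that it offers.
- The arm moves only by the tool arm_command, never from a script. Its argument "series" is a list of rows, each a list of 2 entries, a list of its own where there are three numbers: the shift along the world's x, y, z in cm, then the turn, a rotation vector about the world's x, y, z in degrees. In form: [[[dx, dy, dz], [wx, wy, wz]], ...]. A call has 1 to 5 rows; each row is the pose to reach, as a shift and turn from the pose commanded when the call began; what a row does not reach only later rows make up. A row lasts 1/8 s, in which the tool goes at most 62.5 mm and 10.7 degrees, less where a joint would pass 70% of its speed; a pose out of reach is approached as far as the arm can. A call with a gripper value outside its range is refused whole. "gripper" is the gripper's target within -1 to 1 (fully open at 1, half-way at 0, shut at -1), set as the call begins (left out, the last holds). The fingers move at their own pace and stop on an object; "grip_force" is the grip in N (left out, the last holds). Time passes only in rows, so rows that repeat a pose let the fingers close. It gives the time, the measured TCP pose, the force, the opening and the grip force at its end, in the units of the state.
- sense(): the state, without advancing time (a new reading comes with each control period).
- camera(name): name is "side" or "top"; returns a dict with "pixels" (400x640x3 uint8, red, green, blue), "fovy" (degrees; the focal length in pixels is half the picture's height over the tangent of half this angle, whatever the lens; pixels are square), "cx", "cy" (the principal point, pixels), "xyz" and "rotation" of the camera in the world. Camera axes: x right, y down, z forward; pixel columns grow to the right and rows downward; lengths in mm; the calibration is good to about 2 mm. A picture is of the moment at which its call begins. There is no depth.
- hand_in(): hands the job in; it is judged then, once.
The state is a dict: "t": time; "qpos": joint angles; "joint_vel": joint speeds; "tau": joint torques, N m; "tcp_pos": TCP position; "tool_rot": TCP orientation; "force": force on the tool from outside, world axes, zero at the start; "ft_torque": the same for the moment, N m; "gripper_width": finger opening in mm; "gripper_force": force on a finger pad.
Only numpy, scipy, OpenCV 4.12 (cv2) and the standard library are available. Lean on these libraries where they do the work, as an engineer would, in place of code of your own. Each camera call takes 0.05 s, during which the arm holds its last target. There are 200 camera calls.

## Working session

There is one attempt and no reset: what is moved stays moved. The work goes in short steps, Python scripts to look and compute and a tool call to move; the robot and the scene stay as the last step left them, time stands still between calls to the robot, and variables do not carry over. Pictures are saved under pics/ and viewed, at most 10 in all, crops included, and the job is handed in when it is done.

Besides the shell and the picture viewer there is one more tool, called after "Request:" as name([rows], argument=value, ...), one row to a line, values as JSON. arm_command: Moves the arm, as the interface text tells. Its arguments: {"type":"object","properties":{"series":{"type":"array"},"gripper":{"type":"number"},"grip_force":{"type":"number"}},"required":["series"]}

```bash
mkdir -p pics
cat > h.py <<'E'
import numpy as np,cv2
from workcell import sense,camera
def K(c):
    f=200/np.tan(np.radians(c["fovy"])/2); return f
def proj(c,p):
    q=(np.atleast_2d(p)-np.array(c["xyz"]))@np.array(c["rotation"]); f=K(c)
    return np.c_[c["cx"]+f*q[:,0]/q[:,2],c["cy"]+f*q[:,1]/q[:,2]]
def ray(c,u,v,z):
    f=K(c); d=np.array(c["rotation"])@[(u-c["cx"])/f,(v-c["cy"])/f,1]; o=np.array(c["xyz"])
    return o+d*(z-o[2])/d[2]
E
python3 - <<'E'
from h import *
import pickle
for n in("side","top"):
    c=camera(n);cv2.imwrite(f"pics/{n}0.png",c["pixels"][...,::-1]);pickle.dump(c,open(n+"0.pkl","wb"))
    print(n,c["xyz"],np.round(c["rotation"],3).tolist(),c["fovy"],c["cx"],c["cy"])
s=sense();print(s["t"],np.round(s["tool_rot"],3).tolist(),s["force"],s["gripper_width"])
E
```

```text
side [1166.00646051  362.0185282   772.28599108] [[-0.551, 0.548, -0.63], [0.835, 0.35, -0.426], [-0.013, -0.76, -0.65]] 52.12861747166568 321.1638799469087 197.10759288855024
top [506.20821097 -20.85843008 861.48375036] [[0.022, -0.991, 0.129], [-1.0, -0.019, 0.02], [-0.017, -0.13, -0.991]] 57.71157346847953 314.25988350489354 192.1219400765852
0.1 [[0.902, 0.431, -0.001], [0.431, -0.902, 0.001], [-0.0, -0.001, -1.0]] [0.36510835 0.40577445 0.20119485] 86.70520349181652
```

View pics/side0.png

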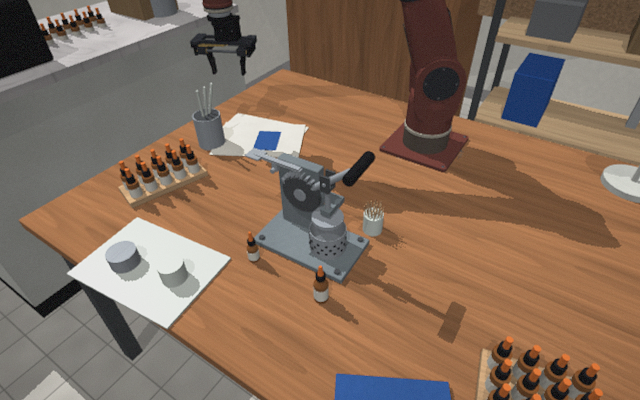

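View pics/top0.png

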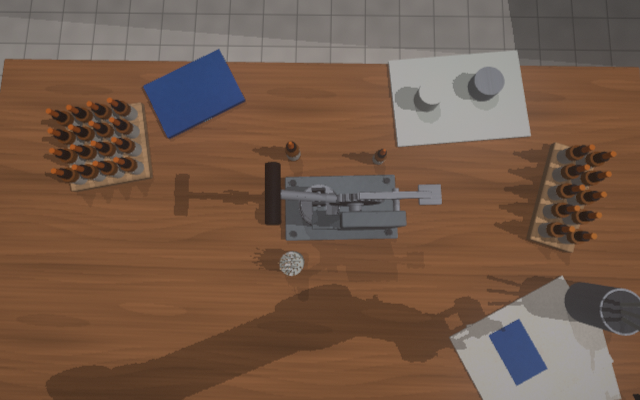

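The top view shows the black crossbar at about (272,193) and the tab at (430,195). The bottles are at (292,149) and (380,155), and the cup is at (291,263). Press y is close to world +y.

Run:
```python
from h import *
import pickle
c=pickle.load(open("top0.pkl","rb"));im=c["pixels"].astype(int)
m=np.zeros((400,640),np.uint8);m[155:232,258:284]=(im.max(2)[155:232,258:284]<45)
r=cv2.minAreaRect(np.argwhere(m)[:,::-1].astype(np.float32));print("bar",r)
g=((im.max(2)-im.min(2))<35)&(im.min(2)>70)
m=np.zeros((400,640),np.uint8);m[178:212,418:448]=g[178:212,418:448]
rt=cv2.minAreaRect(np.argwhere(m)[:,::-1].astype(np.float32));print("tab",rt)
tab=ray(c,*rt[0],229)
for z in (280,290,298): print(z,ray(c,*r[0],z).round(1))
h=ray(c,*r[0],285);print("tab",tab.round(1),"dist",np.linalg.norm((h-tab)[:2]))
d=(h-tab)[:2];d/=np.linalg.norm(d);yaw=np.degrees(np.arctan2(-d[0],d[1]));
o=tab[:2]+125*d
print("yaw",yaw,"origin",o,"exp handle",o+d*190*np.cos(.75), "low",o+d*190*np.cos(.05))
s=pickle.load(open("side0.pkl","rb"))
R=lambda y:np.r_[o+d*y,0]
print("side proj tab,handle",proj(s,[[*tab],[*(o+d*139),289]]))
for (u,v) in((292,149),(380,155),(291,263)):print(ray(c,u,v,90).round())
```

```text
bar ((271.9999694824219, 193.99998474121094), (57.99999237060547, 13.999998092651367), 90.0)
tab ((429.5, 194.0), (20.0, 23.0), 90.0)
280 [577.7  59.3 280. ]
290 [576.5  57.9 290. ]
298 [575.5  56.8 298. ]
tab [ 589.4 -209.4  229. ] dist 268.2366661106266
yaw 2.629058128880339 origin [583.67812638 -84.51522733] exp handle [577.30129118  54.35932924] low [574.9737903  105.04758473]
side proj tab,handle [[256.17908132 153.33175988]
 [358.02613688 165.6988666 ]]
[701.  45.  90.]
[ 691. -146.   90.]
[456.  40.  90.]
```

Request:
arm_command([
  [[0,0,6],[0,0,10]],
  [[3,4,10],[0,0,20]],
  [[7,8,10],[0,0,30]],
  [[11,12,10],[0,0,40]],
  [[15,17,10],[0,0,50]],
], gripper=-1, grip_force=20)

```text
t: 0.72
tcp_pos: [430.1, -416.5, 504.3]
tool_rot: [[0.245, 0.97, -0.001], [0.97, -0.245, 0.0], [0.0, -0.001, -1.0]]
force: [0.8, -0.1, 0.1]
gripper_width: 45.3
gripper_force: 0.0
```

Request:
arm_command([
  [[4,5,0],[0,0,9]],
  [[8,10,0],[0,0,17]],
  [[12,15,0],[0,0,17]],
  [[15.9,20.2,-3],[0,0,17]],
  [[15.9,20.2,-6],[0,0,17]],
])

```text
t: 1.35
tcp_pos: [590.6, -210.7, 444.4]
tool_rot: [[-0.051, 0.999, 0.002], [0.999, 0.051, 0.002], [0.002, 0.002, -1.0]]
force: [-0.7, -1.0, 0.3]
gripper_width: 1.8
gripper_force: 0.0
```

Run:
```python
from h import *
s=sense();print(s["t"],s["tcp_pos"],np.round(s["tool_rot"],3).tolist(),s["force"],s["gripper_width"])
for n in("side","top"):
    c=camera(n)
    p=np.array(s["tcp_pos"])+182*np.array(s["tool_rot"])[:,2];u=proj(c,p)[0];print(n,u)
    x,y=u.astype(int);x0=max(0,x-80);y0=max(0,y-70)
    o=cv2.resize(c["pixels"][y0:y0+140,x0:x0+160,::-1],None,fx=2.5,fy=2.5)
    cv2.imwrite(f"pics/{n}1.png",o);print(x0,y0)
a,b=[cv2.imread(f"pics/{n}1.png") for n in("side","top")]
cv2.imwrite("pics/both1.png",np.hstack([a[:350,:400],b[:350,:400]]))
```

```text
1.35 [ 590.58516113 -210.69466409  444.40848387] [[-0.051, 0.999, 0.002], [0.999, 0.051, 0.002], [0.002, 0.002, -1.0]] [-0.68336552 -1.03661769  0.28037824] 1.7734770870757104
side [253.71566164 141.4294665 ]
173 71
top [436.08697487 190.56657586]
356 120
```

View pics/both1.png

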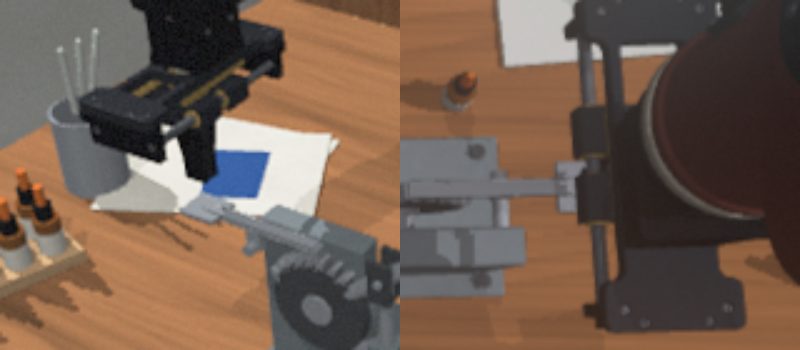

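The side crop has the closed fingertips at about (200,175), straight above the tab at (205,205). I'll push down from here.

Request:
arm_command([
  [[0,0,-1.5],[0,0,0]],
  [[0,0,-2.5],[0,0,0]],
  [[0,0,-3],[0,0,0]],
  [[0,0,-3.5],[0,0,0]],
  [[0,0,-3.8],[0,0,0]],
])

```text
t: 2.08
tcp_pos: [588.3, -216.5, 407.4]
tool_rot: [[-0.043, 0.999, 0.001], [0.999, 0.043, -0.001], [-0.001, 0.001, -1.0]]
force: [0.1, -3.1, 2.9]
gripper_width: 1.0
gripper_force: 1.8
```

Request:
arm_command([
  [[0,0,-0.2],[0,0,0]],
  [[0,0,-0.4],[0,0,0]],
  [[0,0,-0.6],[0,0,0]],
  [[0,0,-0.6],[0,0,0]],
])

```text
t: 2.58
tcp_pos: [588.3, -215.6, 400.6]
tool_rot: [[-0.044, 0.999, -0.0], [0.999, 0.044, 0.0], [0.0, -0.0, -1.0]]
force: [1.1, -3.2, 2.4]
gripper_width: 0.3
gripper_force: 1.5
```

Request:
arm_command([
  [[0,0,-0.2],[0,0,0]],
  [[0,0,-0.4],[0,0,0]],
  [[0,0,-0.5],[0,0,0]],
  [[0,0,-0.5],[0,0,0]],
])

```text
t: 3.08
tcp_pos: [588.3, -215.9, 396.1]
tool_rot: [[-0.044, 0.999, 0.0], [0.999, 0.044, -0.0], [-0.0, 0.0, -1.0]]
force: [-0.2, -5.2, 5.8]
gripper_width: 0.9
gripper_force: 3.1
```

Request:
arm_command([
  [[0,0,-0.1],[0,0,0]],
  [[0,0,-0.2],[0,0,0]],
  [[0,0,-0.2],[0,0,0]],
])

```text
t: 3.45
tcp_pos: [588.3, -215.9, 395.5]
tool_rot: [[-0.044, 0.999, 0.002], [0.999, 0.044, -0.001], [-0.001, 0.001, -1.0]]
force: [-3.5, -3.8, 12.9]
gripper_width: 0.7
gripper_force: 6.8
```

Request:
arm_command([
  [[0,0,-0.1],[0,0,0]],
  [[0,0,-0.2],[0,0,0]],
  [[0,0,-0.2],[0,0,0]],
])

```text
t: 3.82
tcp_pos: [588.3, -215.8, 394.9]
tool_rot: [[-0.044, 0.999, 0.003], [0.999, 0.044, -0.002], [-0.002, 0.003, -1.0]]
force: [-7.0, -3.3, 22.3]
gripper_width: 0.5
gripper_force: 10.6
```

Request:
arm_command([
  [[0,0,1],[0,0,0]],
  [[0,0,5],[0,0,0]],
  [[0,0,10],[0,0,0]],
  [[-0.5,4,15],[0,0,2]],
  [[-0.5,9,15],[0,0,2]],
])

```text
t: 4.45
tcp_pos: [583.2, -124.5, 545.3]
tool_rot: [[-0.079, 0.997, 0.005], [0.997, 0.079, 0.0], [-0.0, 0.005, -1.0]]
force: [0.4, 0.5, -1.2]
gripper_width: 0.7
gripper_force: 0.0
```

Run:
```python
from h import *
s=sense();print(s["t"],s["tcp_pos"],s["force"])
c=camera("side");o=cv2.resize(c["pixels"][90:250,210:400,::-1],None,fx=3,fy=3);cv2.imwrite("pics/side2.png",o)
```

```text
4.45 [ 583.2124629  -124.53299233  545.28748288] [ 0.37150614  0.48183546 -1.24617034]
```

View pics/side2.png

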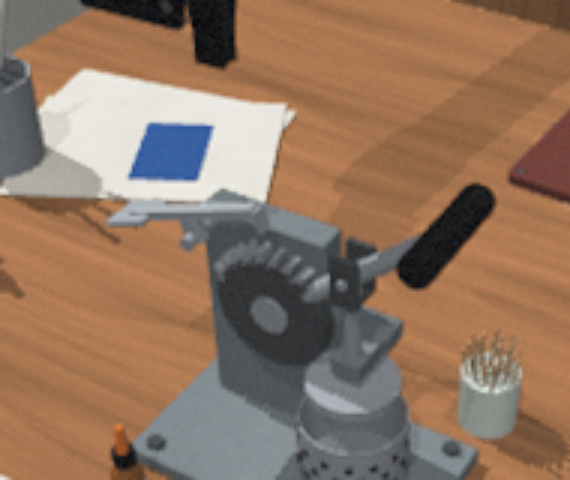

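The tab is now sloped down at about (150,212) in the crop, the nose is clear of the teeth, and the lever is still raised with its bar at about (447,235). Next I go over the crossbar.

Request:
arm_command([
  [[-0.2,6,0],[0,0,0]],
  [[-0.4,12,0],[0,0,0]],
  [[-0.6,18.2,-1],[0,0,-2]],
  [[-0.6,18.2,-4],[0,0,-2]],
  [[-0.6,18.2,-4.5],[0,0,-2]],
])

```text
t: 5.12
tcp_pos: [576.7, 57.2, 494.2]
tool_rot: [[-0.047, 0.999, -0.005], [0.999, 0.047, 0.0], [0.0, -0.005, -1.0]]
force: [0.3, 0.3, -0.6]
gripper_width: 0.9
gripper_force: 0.0
```

Run:
```python
from h import *
s=sense();print(s["t"],s["tcp_pos"],s["force"])
p=np.array(s["tcp_pos"])+182*np.array(s["tool_rot"])[:,2]
ims=[]
for n in("side","top"):
    c=camera(n);u=proj(c,p)[0];print(u)
    x,y=u.astype(int);ims.append(cv2.resize(c["pixels"][y-60:y+60,x-65:x+65,::-1],None,fx=3,fy=3))
cv2.imwrite("pics/both3.png",np.hstack(ims))
```

```text
5.125 [576.69269794  57.16568887 494.2200662 ] [ 0.32730518  0.3200342  -0.61450537]
[360.22372284 156.16357024]
[270.50757268 192.65707772]
```

View pics/both3.png

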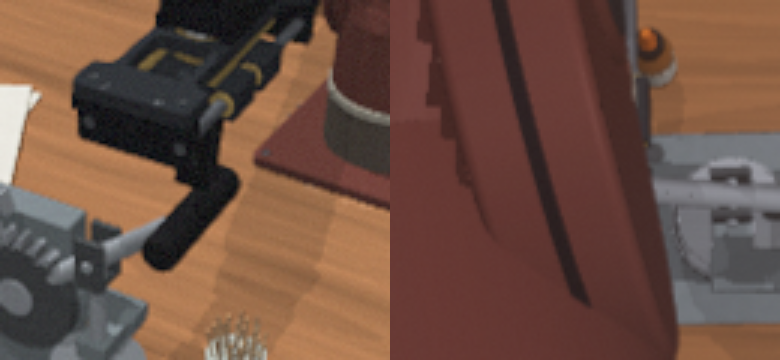

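The tips sit just above the middle of the bar, which is at about (190,215) in the left crop. I'll push along the arc.

Request:
arm_command([
  [[0,0,-1],[0,0,0]],
  [[0,0.3,-2],[0,0,0]],
  [[0,0.9,-2.8],[0,0,0]],
  [[-0.1,1.5,-3.6],[0,0,0]],
  [[-0.1,2,-4.4],[0,0,0]],
])

```text
t: 5.85
tcp_pos: [576.4, 78.0, 454.0]
tool_rot: [[-0.045, 0.999, 0.003], [0.999, 0.045, 0.002], [0.002, 0.003, -1.0]]
force: [-0.9, 5.8, 9.1]
gripper_width: 0.3
gripper_force: 4.3
```

Request:
arm_command([
  [[0,0.4,-0.9],[0,0,0]],
  [[0,0.9,-1.8],[0,0,0]],
  [[0,1.3,-2.7],[0,0,0]],
  [[-0.1,1.7,-3.6],[0,0,0]],
  [[-0.1,2,-4.5],[0,0,0]],
])

```text
t: 6.48
tcp_pos: [575.5, 97.9, 408.8]
tool_rot: [[-0.045, 0.999, 0.003], [0.999, 0.045, 0.002], [0.002, 0.003, -1.0]]
force: [0.7, 4.0, 6.9]
gripper_width: 0.6
gripper_force: 3.0
```

Request:
arm_command([
  [[0,0.2,-1],[0,0,0]],
  [[0,0.4,-2],[0,0,0]],
  [[0,0.5,-3],[0,0,0]],
  [[0,0.6,-4],[0,0,0]],
  [[0,0.7,-5],[0,0,0]],
])

```text
t: 7.1
tcp_pos: [575.4, 103.8, 357.6]
tool_rot: [[-0.045, 0.999, 0.001], [0.999, 0.045, 0.001], [0.001, 0.001, -1.0]]
force: [0.5, 2.8, 4.7]
gripper_width: 0.2
gripper_force: 2.2
```

Request:
arm_command([
  [[0,0,-0.5],[0,0,0]],
  [[0,0,-0.9],[0,0,0]],
  [[0,0,-1.2],[0,0,0]],
  [[0,0,-1.2],[0,0,0]],
])

```text
t: 7.6
tcp_pos: [575.2, 103.4, 345.9]
tool_rot: [[-0.044, 0.999, -0.0], [0.999, 0.044, -0.0], [-0.0, -0.0, -1.0]]
force: [-0.5, 2.4, 5.4]
gripper_width: 0.5
gripper_force: 2.5
```

Request:
arm_command([
  [[0,0,-0.1],[0,0,0]],
  [[0,0,-0.3],[0,0,0]],
  [[0,0,-0.3],[0,0,0]],
])

```text
t: 7.98
tcp_pos: [575.2, 103.6, 345.3]
tool_rot: [[-0.044, 0.999, 0.001], [0.999, 0.044, -0.001], [-0.001, 0.001, -1.0]]
force: [-8.3, 1.2, 24.8]
gripper_width: 0.1
gripper_force: 12.0
```

Request:
arm_command([
  [[0,0,-0.1],[0,0,0]],
  [[0,0,-0.2],[0,0,0]],
  [[0,0,-0.2],[0,0,0]],
])

```text
t: 8.35
tcp_pos: [575.2, 103.7, 345.0]
tool_rot: [[-0.044, 0.999, 0.002], [0.999, 0.044, -0.001], [-0.001, 0.002, -1.0]]
force: [-15.2, -1.1, 36.3]
gripper_width: 0.4
gripper_force: 18.5
```

The lever is on its stop: the force has risen and z is no longer changing. I'll back off straight up and check.

Request:
arm_command([
  [[0,0,1],[0,0,0]],
  [[0,0,5],[0,0,0]],
  [[0,0,10],[0,0,0]],
  [[0,4,15],[0,0,0]],
  [[0,10,18],[0,0,0]],
])

```text
t: 8.98
tcp_pos: [576.0, 196.5, 520.2]
tool_rot: [[-0.039, 0.999, 0.002], [0.999, 0.039, -0.002], [-0.002, 0.002, -1.0]]
force: [1.1, 0.9, -0.1]
gripper_width: 0.0
gripper_force: 0.0
```

Request:
arm_command([
  [[0,5,0],[0,0,0]],
  [[0,10,0],[0,0,0]],
  [[0,10,0],[0,0,0]],
])

```text
t: 9.35
tcp_pos: [574.0, 301.8, 516.5]
tool_rot: [[-0.05, 0.999, -0.003], [0.999, 0.05, 0.0], [0.0, -0.003, -1.0]]
force: [-0.4, -0.3, 0.5]
gripper_width: 0.2
gripper_force: 0.0
```

Run:
```python
from h import *
s=sense();print(s["t"],s["tcp_pos"],s["force"])
c=camera("side");o=cv2.resize(c["pixels"][90:310,210:430,::-1],None,fx=2.7,fy=2.7);cv2.imwrite("pics/side4.png",o)
print((proj(c,[[574.97,105,150]])-[210,90])*2.7)
```

```text
9.35 [573.98865715 301.82931427 516.4948052 ] [-0.39287344 -0.31407029  0.53820382]
[[448.24511752 363.26100429]]
```

View pics/side4.png

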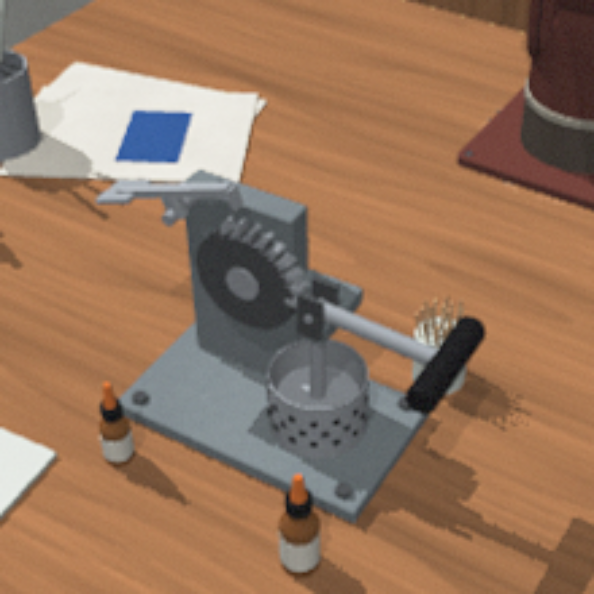

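The lever is at its lowest: the bar at (447,363) matches the predicted (448,363). The plate is in the strainer, the tab at (130,193) is still down, and the bottles and cup are standing.

```bash
python3 -c "
from workcell import hand_in
print(hand_in())"
```

```text
the job is handed in; nothing more can be done
None
```

The job is handed in: I pressed the pawl tab to its stop and it stayed down, then pushed the lever to its lowest stop with the plate in the strainer; in the last picture the bottles and cup were still standing.

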